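# Clamp a freshly glued chopstick box with the one-hand bar clamp

### The arm

A 7-joint arm with a two-finger parallel gripper is mounted at the origin on the work surface. World frame = base frame: x ahead of the robot, y to its left, z up, the work surface at z = 0. Lengths are in m, angles in rad, forces in N, time in s.
With the tool pointing down it reaches from about 0.4 to 0.85 m from the base axis. Payload 10.4 kg.
Tool frame: the origin (TCP) lies between the finger pads; the fingertips stand 11 mm ahead of it and the grasp point (between the pads) lies 8 mm behind it; x points along the fingers, y is the direction in which the jaws open and shut, and the axes are right-handed (so a half turn about x gives the same grasp; the last joint's range is limited). The gripper opens to 87 mm and grips with 3 to 60 N. Pads are 19 mm wide; open, the fingers measure 117 mm over their backs; the gripper's body (75 mm by 190 mm) begins 51 mm behind the grasp point.
Start: joints at [-1.35, 0.332, -0.065, 1.46, 0.022, 1.35, -0.088], TCP at [0.151, 0.607, 0.234] pointing down, gripper open.
Joint ranges: [-2.6, 2.6], [-0.5, 2.12], [-1.47, 1.34], [0.16, 2.42], [-1.27, 4.41], [0.06, 2.06], [-2.6, 2.6]. Speed limits (rad/s): [2.22, 2.22, 2.79, 2.79, 3.14, 3.14, 3.14].

### API

Orientations are given as a unit quaternion [x, y, z, w].
In Python, from bench import r, cams, ticket gives the robot as it stands. The module is installed in compiled form; this text tells all that it offers.
- The arm moves only by the tool drive_tool, never from a script. Its argument "moves" is text: rows parted by semicolons, each of 5 numbers parted by spaces: the shift along the world's x, y, z in m, then the turn about the world's z in degrees, then the closure, from 0 (fully open) to 1 (shut). In form: x y z twist grip; .... A call has 1 to 20 rows; each row shifts and turns the commanded pose from where the row before left it; what a row does not reach is not made up. A row lasts 1/8 s, in which the tool goes at most 62.5 mm and 10.7 degrees, less where a joint would pass 70% of its speed; a pose out of reach is approached as far as the arm can. A call is refused whole if a number of a shift passes 0.0625 or a number of a turn 10.7, either way. A call with a gripper value outside its range is refused whole. The fingers move at their own pace and stop on an object; "newtons" is the grip in N (left out, the last holds). Time passes only in rows, so rows that do not move let the fingers close. It gives the time, the measured TCP pose, the force and the opening at its end, in the units of the state.
- r.read_state(): the state, without advancing time (a new reading comes with each control period).
- cams.camera(name): name is "scene" or "side" or "wrist"; returns a dict with "color" (384x512x3 uint8, red, green, blue), "fx", "fy", "cx", "cy" (pixels), "extrinsics" (4x4, takes a point from camera to world coordinates). Camera axes: x right, y down, z forward; pixel columns grow to the right and rows downward; lengths in m; the calibration is good to about 2 mm. A picture is of the moment at which its call begins. There is no depth.
- ticket.close_job(): hands the job in, once; it reports no verdict.
The state is a dict: "time": time; "joint_positions": joint angles; "joint_vel": joint speeds; "joint_torque": joint torques, N m; "ee_pos": TCP position; "eef_rot": TCP orientation; "ft_force": force on the tool from outside, world axes, zero at the start; "torque": the same for the moment, N m; "width": finger opening in m.
Only numpy, scipy, OpenCV 4.12 (cv2) and the standard library are available. Lean on these libraries where they do the work, as an engineer would, in place of code of your own. Each camera call takes 0.05 s, during which the arm holds its last target.

### The job

A wooden chopstick box on the sideboard has just been glued: slide it under the bar of the clamp, lying flat on the sideboard with its white middle band between the two jaws, let go of it, and then pump the red trigger against the black handle until the grey jaw has drawn the box onto the orange sprung pad and pushed that pad about half way in. Do not press the pad nearly all the way in, do not push the bar or the grey jaw by hand, and leave the two cups and the sauce bottle alone. Finish while holding the trigger squeezed against the handle: do not let go at the end.

Things in the scene. Friction and masses are not known exactly. Their poses are not given: they have to be found in the camera images.
- box: loose chopstick box, light wood with a dark lid and a white band round its middle, 180 long (own x) x 50 wide (own y) x 47 mm high, 0.3 kg; origin at the centre of its underside. Take it across its 50 mm width, about 72 mm from the middle towards the robot, so that the gripper stays clear of the bar.
- clamp: one-hand bar clamp fixed on a dark plinth (80 mm in x, y = -120 to -26 mm, 58 mm high) with a grey housing (34 mm in x, y = -93 to -27 mm) up to z = 108 mm. Origin on the sideboard under the bar's centre line, below the free face of the pad (y = 0). Own y: along the bar, from handle to jaws; own x: away from the robot, the way the box goes in, with the box's x along it.
- bar_line (a point): point on the bar's centre line, 35 mm to the jaw side (+y) of the free pad face and 70 mm above the sideboard, the height of the bar's underside; axes as the clamp's. The steel bar runs along y, 14 mm wide in x, its toothed top at 93 mm. It overhangs the place of the box.
- pad_face (a point): middle of the face of the orange sprung pad (44 mm wide in x, 12 to 52 mm high), facing the clamp's +y, 32 mm above the sideboard; moves with the pad. The box goes between pad and grey jaw.
- jaw_face (a point): middle of the face of the grey jaw that hangs from the bar (jaw 44 mm wide in x, 14 mm thick, 10 to 98 mm high), 32 mm above the sideboard; axes as the clamp's. The face looks to the clamp's -y, towards the pad; at the start it is 66 to 86 mm from the pad. The jaw moves with the bar.
- jaw: the grey jaw itself, rigidly on the bar; its origin is not on the jaw but on the clamp's centre line at sideboard level, 90 mm to the -y side of the jaw's face.
- bar (a joint): how far the bar with the grey jaw has been drawn towards the pad, m; larger is more closed; jaw face to free pad face = 0.090 minus this. Stiff (11 N friction): it stays where the ratchet leaves it. Each full pump draws it one tooth, 8 mm; the first pump anything up to 10 mm. The trigger can only close it.
- pad (a joint): how far the orange pad is pressed in, m: 0 free, 0.018 bottomed; spring of 0.5 N/mm. Half way is 0.009.
- trigger (a joint): trigger angle, rad: 0 released (sprung out), 0.22 squeezed home against its stop close to the handle. It needs about 4 to 13 N at its middle and springs back by itself when let go; let it come back fully before the next pump.
- trigger_grip: the red trigger, an upright bar 20 mm wide in the clamp's x, 12 mm thick, 72 mm long, above the bar on the jaw side of the handle. Origin on its hinge in the housing, 45 mm above the sideboard at the clamp's y = -45 mm. Its top is about 172 mm above the sideboard. It leans 0.22 rad towards the jaws when released, upright when squeezed.
- trigger_mid (a point): middle of the red trigger, 105 mm from its hinge: about 148 mm above the sideboard. It moves 23 mm towards the handle (clamp's -y) in a full squeeze.
- handle_mid (a point): middle of the fixed black handle, 150 mm above the sideboard, at the clamp's y = -61 mm; the handle is 20 mm wide in x, 14 mm thick in y, and stands up to 188 mm. Handle and trigger together measure 52 mm along the clamp's y when released, 29 mm when squeezed (from y = -68 to -39 mm), and can be squeezed between two fingers from above.
- cup_a: steel cup, 72 mm wide, 80 mm high, leave alone; origin at the centre of its underside
- cup_b: another steel cup, as cup_a, leave alone
- sauce: amber sauce bottle with a red cap, 56 mm wide, 150 mm high, leave alone; origin at the centre of its underside
Mind the look-alikes: they are no part of the job. Leave any blue look-alike of the box alone.

How it is judged:
On the way, in this order (a step that is already met when the one before it is completed fails the run):
1. the box lies under the bar between the jaws, let go, and not yet clamped (x of box in the frame of clamp between -0.02 and 0.02 m and y of box in the frame of clamp above 0.005 m and y of box in the frame of jaw_face below -0.015 m and angle between the x axis of box and the x axis of clamp, either way round below 0.2 rad and angle between box's own z axis and vertical below 0.1 rad and height (world z) of box below 0.006 m and contact force between the fingers and box below 0.3 N and contact force between jaw and box below 0.5 N and value of joint pad below 0.002 m), for 0.2 s.
2. the trigger is being squeezed by the fingers and the jaw presses the box onto the pad (contact force between jaw and box above 1 N and value of joint pad above 0.0045 m and contact force between the fingers and trigger_grip above 1 N), for 0.1 s.
At the end, for the whole second after the job is handed in: Box flat under the bar, its middle within 20 mm of the bar line, square within 0.2 rad, pressed by the jaw with over 1.5 N; pad 4.5 to 13.5 mm in (of 18); fingers hold the trigger squeezed (over 0.17 of 0.22 rad, over 2 N) and do not touch the box (x of box in the frame of clamp between -0.02 and 0.02 m and y of box in the frame of clamp above 0.005 m and y of box in the frame of jaw_face below -0.015 m and angle between the x axis of box and the x axis of clamp, either way round below 0.2 rad and angle between box's own z axis and vertical below 0.1 rad and height (world z) of box below 0.006 m and value of joint pad between 0.0045 and 0.0135 m and contact force between jaw and box above 1.5 N and value of joint trigger above 0.17 rad and contact force between the fingers and trigger_grip above 2 N and contact force between each of the fingers, the arm and box below 0.3 N); the arm keeps its last pose, push and grip.
It fails at once if the pad is pressed nearly all the way in (over 15 mm of 18): the box is crushed (value of joint pad above 0.015 m).
It fails at once if the bar or the grey jaw is pushed by hand (over 4 N) (contact force between any of the fingers, the arm and jaw above 4 N or contact force between any of the fingers, the arm and bar_c0 above 4 N).
It fails at once if a cup or the sauce bottle is moved more than 30 mm or tipped (distance of any of cup_a, cup_b, sauce from where it was at the start of the episode above 0.03 m or angle between any of cup_a, cup_b, sauce's own z axis and vertical above 0.4 rad).
It also fails if it takes over 51 s, if anything falls off the work surface, if the arm or the gripper's body presses on something with over 40 N, if the wrist force passes 120 N, or if a joint passes its speed limit or range.

## Working session

There is one attempt and no reset: what is moved stays moved. The work goes in short steps, Python scripts to look and compute and a tool call to move; the robot and the scene stay as the last step left them, time stands still between calls to the robot, and variables do not carry over. Pictures are saved under pics/ and viewed, and the job is handed in when it is done.

Besides the shell and the picture viewer there is one more tool, called after "Call:" as a command line: name --argument value ..., lists and objects as JSON in quotes. drive_tool: Moves the arm, as the interface text tells. Its arguments: {"type":"object","properties":{"moves":{"type":"string"},"newtons":{"type":"number"}},"required":["moves"]}

```bash
mkdir -p pics
python3 - <<'E'
from bench import r,cams
import cv2,numpy as np
s=r.read_state();print({k:np.round(v,3) for k,v in s.items()})
for n in ("scene","side","wrist"):
    c=cams.camera(n);cv2.imwrite(f"pics/{n}0.png",c["color"][:,:,::-1]);print(n,c["fx"],c["fy"],c["cx"],c["cy"],np.round(c["extrinsics"],4).tolist())
E
```

```text
{'time': np.float64(0.0), 'joint_positions': array([-1.35 ,  0.333, -0.065,  1.461,  0.022,  1.35 , -0.088]), 'joint_vel': array([ 0.   ,  0.   ,  0.   , -0.   ,  0.   ,  0.002,  0.001]), 'joint_torque': array([-1.0000e-03, -6.2327e+01,  2.4000e-02, -3.8988e+01, -6.1000e-02,
        4.0000e-02,  0.0000e+00]), 'ee_pos': array([0.151, 0.606, 0.233]), 'eef_rot': array([ 0.085,  0.702, -0.086,  0.702]), 'ft_force': array([-0.274, -0.335, -0.677]), 'torque': array([-0.053,  0.005,  0.027]), 'width': np.float64(0.087)}
scene 445.71143161116186 445.71143161116186 241.2713879666888 194.58286307125283 [[-0.7503, 0.377, -0.5431, 1.2155], [0.6608, 0.4539, -0.5977, 0.7679], [0.0212, -0.8073, -0.5897, 0.8851], [0.0, 0.0, 0.0, 1.0]]
side 397.07405810280613 397.07405810280613 259.305016336195 191.36840194657853 [[0.6957, -0.4711, 0.5424, -0.0164], [-0.7183, -0.4463, 0.5337, -0.571], [-0.0094, -0.7609, -0.6489, 0.8099], [0.0, 0.0, 0.0, 1.0]]
wrist 288.9673138506467 288.9673138506467 257.3212367599007 189.1414508616353 [[0.241, 0.9304, 0.276, 0.0744], [0.9705, -0.2306, -0.0701, 0.6261], [-0.0016, 0.2848, -0.9586, 0.3829], [0.0, 0.0, 0.0, 1.0]]
```

View pics/scene0.png

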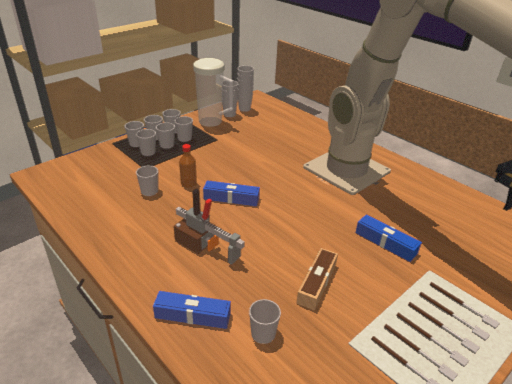

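View pics/side0.png

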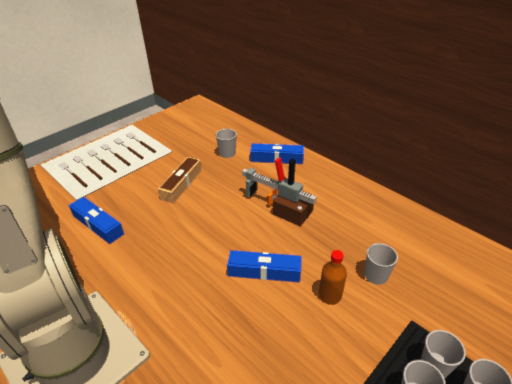

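View pics/wrist0.png

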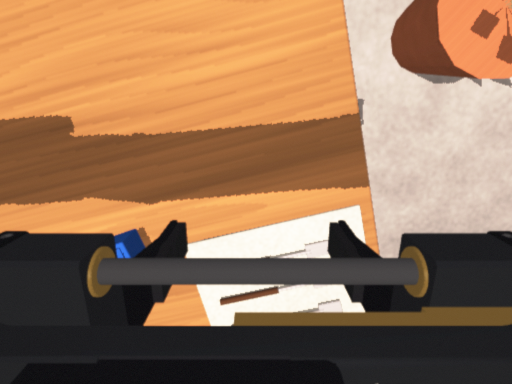

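The scene view shows one light-wood, dark-lidded box with a white band at (318,278) in scene and (180,178) in side. The three blue boxes (scene (231,194), (388,238), (192,310)) are look-alikes. The clamp is at scene (210,232). I'll confirm both in enlarged crops.

```bash
cat > h.py <<'E'
import numpy as np,cv2
from bench import r,cams
def cam(n):
    return cams.camera(n)
def ray(c,u,v):
    E=np.array(c["extrinsics"]);d=E[:3,:3]@np.array([(u-c["cx"])/c["fx"],(v-c["cy"])/c["fy"],1.]);return E[:3,3],d/np.linalg.norm(d)
def plane(c,u,v,z):
    o,d=ray(c,u,v);return o+d*(z-o[2])/d[2]
def proj(c,p):
    E=np.array(c["extrinsics"]);q=E[:3,:3].T@(np.array(p)-E[:3,3]);return np.array([c["fx"]*q[0]/q[2]+c["cx"],c["fy"]*q[1]/q[2]+c["cy"]])
def tri(a,b):
    (o1,d1),(o2,d2)=a,b
    A=np.stack([d1,-d2],1);t=np.linalg.lstsq(A,o2-o1,rcond=None)[0]
    p,q=o1+d1*t[0],o2+d2*t[1];return (p+q)/2,np.linalg.norm(p-q)
def crop(c,x0,y0,x1,y1,k,f):
    im=c["color"][y0:y1,x0:x1,::-1];cv2.imwrite(f,cv2.resize(im,None,fx=k,fy=k,interpolation=cv2.INTER_CUBIC))
E
python3 - <<'E'
from h import *
S=cam("scene");D=cam("side")
a=S["color"][170:310,160:350,::-1];b=D["color"][130:250,150:340,::-1]
crop(S,165,175,345,310,4,"pics/s1.png");crop(D,150,130,330,240,4,"pics/d1.png")
for n,c,roi in(("scene",S,(290,245,345,310)),("side",D,(155,150,207,205))):
    x0,y0,x1,y1=roi;im=c["color"][y0:y1,x0:x1].astype(int);R,G,B=im[...,0],im[...,1],im[...,2]
    m=((R<125)&(R>B)&(R>40)).astype(np.uint8)
    w=((B>150)&(abs(R-B)<60)).astype(np.uint8)
    for nm,mm in(("dark",m),("white",w)):
        k,l,st,ce=cv2.connectedComponentsWithStats(mm)
        for i in range(1,k):
            if st[i,4]>8: 
                u,v=ce[i]+[x0,y0];print(n,nm,st[i],(u,v),np.round(plane(c,u,v,.047),4))
E
```

```text
scene dark [ 12   6  33  45 547] (np.float64(317.69287020109687), np.float64(272.9579524680073)) [0.5185 0.3022 0.047 ]
scene dark [ 24  16  24  49 251] (np.float64(325.50996015936255), np.float64(287.0956175298805)) [0.5406 0.3467 0.047 ]
scene dark [ 8 59 14  6 29] (np.float64(304.48275862068965), np.float64(306.82758620689657)) [0.6272 0.3545 0.047 ]
scene white [25 21  8  9 47] (np.float64(318.6595744680851), np.float64(270.36170212765956)) [0.5095 0.2977 0.047 ]
side dark [  7   8  35  32 293] (np.float64(178.84641638225256), np.float64(173.61433447098977)) [0.5095 0.2994 0.047 ]
side white [ 0  0 16 10 93] (np.float64(160.89247311827958), np.float64(153.0215053763441)) [0.5367 0.434  0.047 ]
side white [21 20  8  6 30] (np.float64(179.43333333333334), np.float64(172.2)) [0.5152 0.3039 0.047 ]
```

View pics/s1.png

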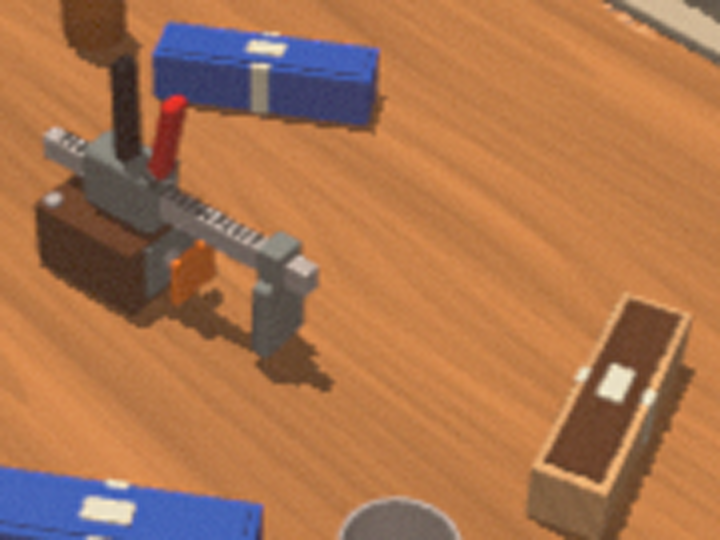

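View pics/d1.png

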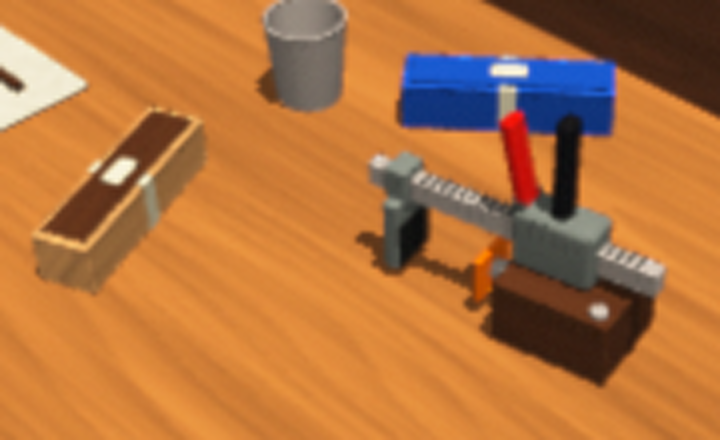

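The crops confirm the wooden box (white label centre at crop (617,383) scene, (119,171) side), and the clamp with handle, trigger, pad and jaw. Now I'll triangulate the corners.

Run:
```python
from h import *
S=cam("scene");D=cam("side")
s=lambda x,y:(165+(x+.5)/4-.5,175+(y+.5)/4-.5)
d=lambda x,y:(150+(x+.5)/4-.5,130+(y+.5)/4-.5)
print("box corners scene/side plane .047")
for p in((628,295),(690,316),(607,490),(535,465)):print(np.round(plane(S,*s(*p),.047),4))
for p in((155,108),(204,122),(85,246),(36,235)):print(np.round(plane(D,*d(*p),.047),4))
print("label",plane(S,*s(617,383),.047),plane(D,*d(119,171),.047))
def T(n,a,b):
    p,e=tri(ray(S,*s(*a)),ray(D,*d(*b)));print(n,np.round(p,4),round(e,4))
T("handle top",(123,60),(569,120));T("trig top",(175,102),(513,118))
T("handle base",(128,155),(565,212));T("trig base",(163,175),(527,200))
T("jaw block top mid",(281,246),(403,163));
T("pad top far cnr",(209,242),(490,252)) 
for z,n,a,b in((.188,"handle",(123,58),(569,118)),(.172,"trig",(175,100),(513,116)),(.098,"jawtop",(281,246),(403,163))):
    print(n,np.round(plane(S,*s(*a),z),4),np.round(plane(D,*d(*b),z),4))
# sauce,cups
def col(c,u,v,z):print(np.round(plane(c,u,v,z),3))
col(S,264,311,.08);col(D,227,134,.08);col(S,148,172,.08);col(D,381,252,.08)
print("sauce");col(S,186,149,.15);col(D,337,255,.15)
```

```text
box corners scene/side plane .047
[0.4393 0.2481 0.047 ]
[0.4229 0.289  0.047 ]
[0.5827 0.3532 0.047 ]
[0.6016 0.3111 0.047 ]
[0.5872 0.3503 0.047 ]
[0.6025 0.3054 0.047 ]
[0.4413 0.2482 0.047 ]
[0.4236 0.2854 0.047 ]
label [0.50914261 0.29810894 0.047     ] [0.51451413 0.30329863 0.047     ]
handle top [ 0.6547 -0.0329  0.1894] 0.0006
trig top [0.6456 0.0097 0.1746] 0.0025
handle base [ 0.6558 -0.032   0.1094] 0.002
trig base [ 0.6493 -0.0017  0.1071] 0.0031
jaw block top mid [0.6281 0.0998 0.0987] 0.001
pad top far cnr [0.6334 0.0227 0.0539] 0.0097
handle [ 0.652  -0.0361  0.188 ] [ 0.6583 -0.0303  0.188 ]
trig [0.6413 0.0062 0.172 ] [0.6511 0.013  0.172 ]
jawtop [0.6273 0.0996 0.098 ] [0.6291 0.1001 0.098 ]
[0.729 0.319 0.08 ]
[0.735 0.32  0.08 ]
[ 0.626 -0.337  0.08 ]
[ 0.633 -0.338  0.08 ]
sauce
[ 0.511 -0.279  0.15 ]
[ 0.499 -0.296  0.15 ]
```

Run:
```python
from h import *
from scipy.spatial.transform import Rotation as R
s=r.read_state();M=R.from_quat(s["eef_rot"]).as_matrix();print(np.round(M,3),s["time"],np.round(s["ee_pos"],4))
print("tool y angle",np.degrees(np.arctan2(M[1,1],M[0,1])))
S=cam("scene");D=cam("side")
# blue boxes
for c in(S,D):
    h=cv2.cvtColor(c["color"],cv2.COLOR_RGB2HSV);m=cv2.inRange(h,(105,150,60),(130,255,255))
    m=cv2.morphologyEx(m,cv2.MORPH_CLOSE,np.ones((9,9)))
    k,l,st,ce=cv2.connectedComponentsWithStats(m)
    for i in range(1,k):
        if st[i,4]>200:print(ce[i].round(),np.round(plane(c,*ce[i],.03),3))
crop(S,200,215,250,270,12,"pics/s2.png");crop(D,235,160,325,230,8,"pics/d2.png")
```

```text
[[-0.     0.241  0.97 ]
 [-0.     0.97  -0.241]
 [-1.    -0.     0.   ]] 0.35 [0.1508 0.6065 0.2334]
tool y angle 76.03164733612947
[231. 188.] [ 0.429 -0.147  0.03 ]
[391. 238.] [0.235 0.339 0.03 ]
[192. 304.] [0.817 0.163 0.03 ]
[277. 153.] [0.821 0.168 0.03 ]
[ 96. 219.] [0.234 0.319 0.03 ]
[264. 266.] [ 0.44  -0.136  0.03 ]
```

View pics/s2.png

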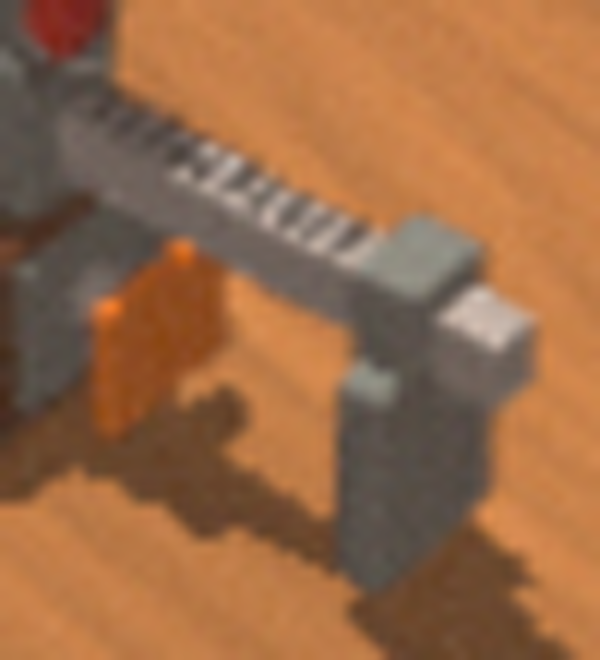

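View pics/d2.png

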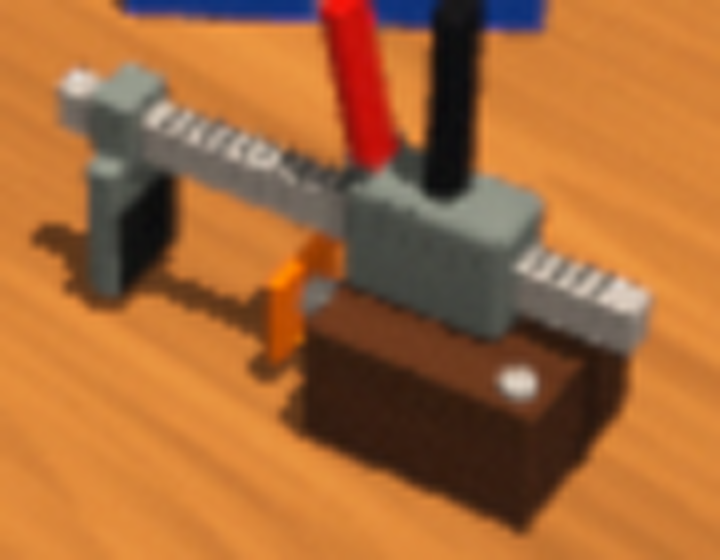

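Run:
```python
from h import *
S=cam("scene");D=cam("side")
s=lambda x,y:(200+(x+.5)/12-.5,215+(y+.5)/12-.5)
d=lambda x,y:(235+(x+.5)/8-.5,160+(y+.5)/8-.5)
a=plane(D,*d(640,297),.093);b=plane(D,*d(82,80),.093);e=plane(S,*s(485,312),.093)
print("bar ends",a,b,e,np.degrees(np.arctan2((b-a)[1],(b-a)[0])),np.degrees(np.arctan2((e-a)[1],(e-a)[0])))
j=plane(D,*d(120,292),.010);p=plane(D,*d(270,362),.012);p2=plane(D,*d(270,287),.052);j2=plane(D,*d(120,180),.052)
print("jaw lowcorner",j,j2,"pad",p,p2,"gaps",np.linalg.norm(j-p),np.linalg.norm(p2-j2))
js=plane(S,*s(368,592),.010);j3=plane(S,*s(338,565),.010);q=plane(S,*s(105,437),.012);print("scene jaw",js,j3,"pad",q)
th=np.radians(11.5);ux=np.array([np.cos(th),np.sin(th)]);uy=np.array([-ux[1],ux[0]])
O=np.array([.6426,.0273])
for n,P in dict(a=a,b=b,e=e,j=j,j2=j2,p=p,p2=p2,js=js,j3=j3,q=q).items():
    v=P[:2]-O;print(n,np.round([v@ux*1000,v@uy*1000],1))
```

```text
bar ends [ 0.67072098 -0.10653237  0.093     ] [0.62507787 0.11964251 0.093     ] [0.62466663 0.11726914 0.093     ] 101.40931166223149 101.62812456833841
jaw lowcorner [0.61583023 0.09327965 0.01      ] [0.62806987 0.1040772  0.052     ] pad [0.62473476 0.02298516 0.012     ] [0.62208535 0.02079872 0.052     ] gaps 0.0708844498362977 0.08349322973053788
scene jaw [0.64591602 0.10338055 0.01      ] [0.64558366 0.09231298 0.01      ] pad [0.66159118 0.02604898 0.012     ]
a [   0.9 -136.8]
b [ 1.2 94. ]
e [ 0.4 91.7]
j [-13.1  70. ]
j2 [ 1.1 78.1]
p [-18.4  -0.7]
p2 [-21.4  -2.3]
js [18.4 73.9]
j3 [15.9 63.1]
q [18.4 -5. ]
```

Call:
drive_tool --moves "0.04 -0.05 0 9 0; 0.05 -0.06 0 9 0; 0.05 -0.06 0 9 0; 0.05 -0.06 0 8 0; 0.055 -0.055 0 0 0; 0.049 -0.048 0 0 0; 0 0 0 0 0"

```text
time: 1.42
ee_pos: [0.4025, 0.3215, 0.2339]
eef_rot: [-0.126, 0.695, 0.126, 0.696]
ft_force: [0.3, 0.6, 0.2]
width: 0.0867
```

Call:
drive_tool --moves "0 0 0 0 0; 0 0 0 0 0"

```text
time: 1.68
ee_pos: [0.3977, 0.327, 0.2335]
eef_rot: [-0.13, 0.695, 0.13, 0.695]
ft_force: [0.0, -0.7, -0.9]
width: 0.0871
```

Run:
```python
from h import *
from scipy.spatial.transform import Rotation as R
s=r.read_state();M=R.from_quat(s["eef_rot"]).as_matrix()
print(np.round(s["ee_pos"],4),"tool y angle",np.degrees(np.arctan2(M[1,1],M[0,1])))
W=cam("wrist");cv2.imwrite("pics/w1.png",W["color"][:,:,::-1])
p=[.5125,.299,.047];print(proj(W,p))
```

```text
[0.3977 0.327  0.2335] tool y angle 111.16626353910283
[204.10365717 245.22057868]
```

View pics/w1.png

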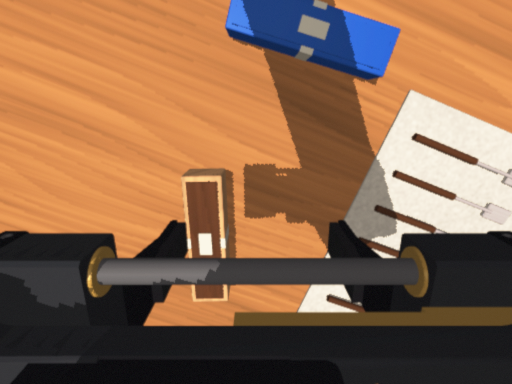

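Run:
```python
from h import *
W=cam("wrist")
h=cv2.cvtColor(W["color"],cv2.COLOR_RGB2HSV)[165:300,170:250]
im=W["color"][165:235,175:235].astype(int)
m=((im[...,0]<130)&(im[...,0]>im[...,2]+10)).astype(np.uint8);pts=np.argwhere(m)[:,::-1]+[175,165]
k,l,st,ce=cv2.connectedComponentsWithStats(m);print(st[:5])
i=1+np.argmax(st[1:,4]);l=(l==i)
rows=[(y,np.where(l[y])[0].mean()) for y in range(20,60) if l[y].any()]
y=np.array(rows);f=np.polyfit(y[:,0],y[:,1],1)
A=plane(W,175+np.polyval(f,20),185,.047);B=plane(W,175+np.polyval(f,70),235,.047);v=(B-A);print(A,B,np.degrees(np.arctan2(v[1],v[0])))
w=plane(W,206,243,.047);print("label",w)
crop(W,160,150,250,310,4,"pics/w2.png")
```

```text
[[   0    0   60   70 1980]
 [  10    4   25    6   64]
 [  41    5   19   65  621]
 [  30    8    1    1    1]
 [  38    9    1    1    1]]
[0.43709712 0.27047145 0.047     ] [0.49861698 0.29499701 0.047     ] 21.735236324600493
label [0.50868213 0.30020065 0.047     ]
```

View pics/w2.png

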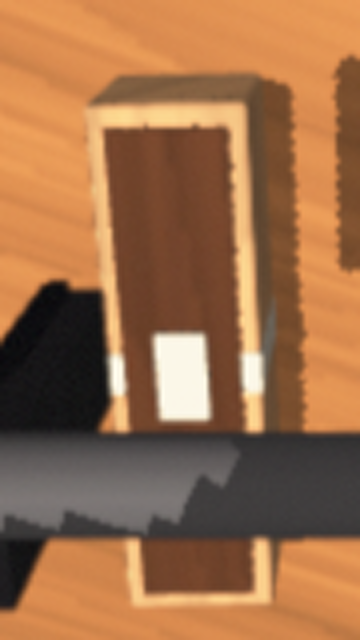

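Run:
```python
from h import *
W=cam("wrist")
c=lambda x,y:plane(W,160+(x+.5)/4-.5,150+(y+.5)/4-.5,.047)[:2]
A,B=c(168,102),c(203,603);v=B-A
print(A,B,np.linalg.norm(v),np.degrees(np.arctan2(v[1],v[0])),(A+B)/2,c(181,377))
m=(A+B)/2;u=v/np.linalg.norm(v);print("grasp",m-.072*u)
```

```text
[0.42535404 0.26692861] [0.58929097 0.3329154 ] 0.17671890533262707 21.925439098777424 [0.5073225  0.29992201] [0.51052148 0.29905521]
grasp [0.44053022 0.27303723]
```

Call:
drive_tool --moves "0.03 -0.03 0 0.5 0; 0.015 -0.024 0 0 0; 0 0 -0.05 0 0; 0 0 -0.05 0 0; 0 0 -0.04 0 0; 0 0 0 0 0; 0 0 0 0 0"

```text
time: 2.7
ee_pos: [0.4444, 0.2726, 0.0952]
eef_rot: [-0.132, 0.694, 0.133, 0.695]
ft_force: [0.4, 0.9, -0.0]
width: 0.0871
```

Run:
```python
from h import *
from scipy.spatial.transform import Rotation as R
s=r.read_state();M=R.from_quat(s["eef_rot"]).as_matrix()
print(np.round(s["ee_pos"],4),"tool y angle",np.degrees(np.arctan2(M[1,1],M[0,1])))
W=cam("wrist");cv2.imwrite("pics/w3.png",W["color"][:,:,::-1])
```

```text
[0.4444 0.2726 0.0952] tool y angle 111.55661655890809
```

View pics/w3.png

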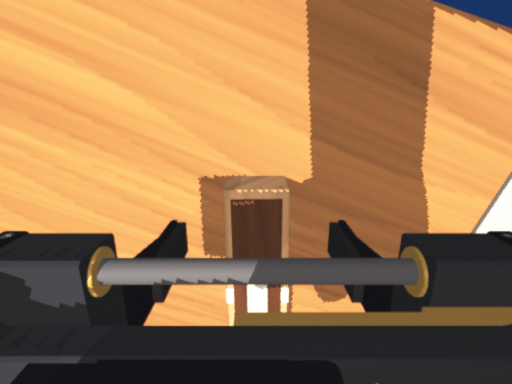

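The wrist view shows the box centred between the fingers: box centre column is about 257 and finger midpoint about 257, with no visible tilt. Descending and gripping.

Call:
drive_tool --moves "0 0 -0.04 0 0; 0 0 -0.03 0 0; 0 0 -0.008 0 0; 0 0 0 0 0; 0 0 0 0 1; 0 0 0 0 1; 0 0 0 0 1; 0 0 0 0 1; 0 0 0 0 1; 0 0 0 0 1" --newtons 30

```text
time: 4.0
ee_pos: [0.4438, 0.2718, 0.0157]
eef_rot: [-0.132, 0.695, 0.132, 0.695]
ft_force: [-0.4, -0.5, 1.4]
width: 0.05
```

Call:
drive_tool --moves "-0.012 -0.02 0 -3.5 1; -0.003 -0.03 0 -3.5 1; 0 -0.03 0 -3 1; 0 -0.03 0 0 1; 0 -0.03 0 0 1; 0 -0.03 0 0 1; 0 -0.03 0 0 1; 0 -0.03 0 0 1; 0 -0.02 0 0 1; 0 0 0 0 1; 0 0 0 0 1"

```text
time: 5.38
ee_pos: [0.4288, 0.0218, 0.0156]
eef_rot: [-0.071, 0.704, 0.071, 0.704]
ft_force: [-0.5, -2.0, 2.3]
width: 0.0499
```

Run:
```python
from h import *
from scipy.spatial.transform import Rotation as R
s=r.read_state();M=R.from_quat(s["eef_rot"]).as_matrix()
print(np.round(s["ee_pos"],4),s["ft_force"],"tool y angle",np.degrees(np.arctan2(M[1,1],M[0,1])))
S=cam("scene");D=cam("side")
crop(S,185,170,315,270,6,"pics/s4.png");crop(D,170,140,300,240,6,"pics/d4.png")
```

```text
[0.4288 0.0218 0.0156] [-0.48441521 -2.03042475  2.25633196] tool y angle 101.49211430851629
```

View pics/s4.png

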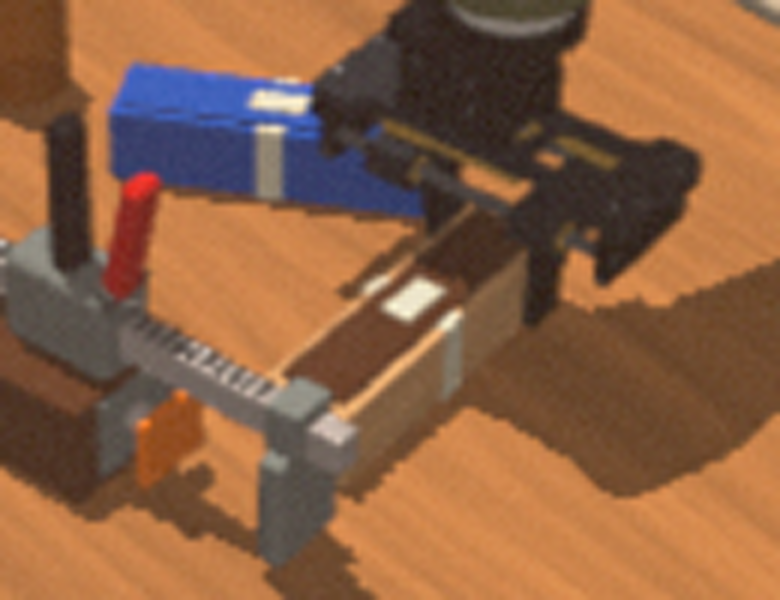

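View pics/d4.png

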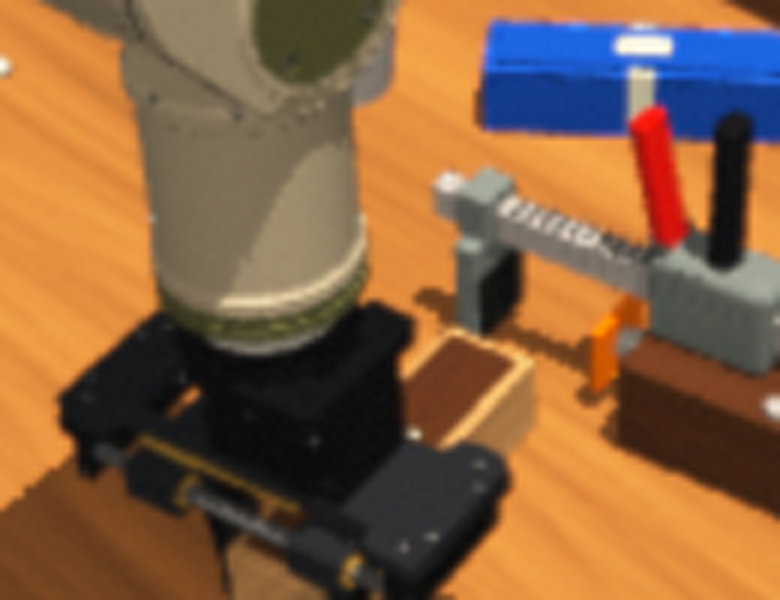

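```bash
cat >> h.py <<'E'
th=np.radians(11.5);ux=np.array([np.cos(th),np.sin(th)]);uy=np.array([-ux[1],ux[0]]);O=np.array([.6426,.0275])
def cl(P): v=np.array(P)[:2]-O;return np.round([v@ux*1000,v@uy*1000],1)
E
python3 - <<'E'
from h import *
S=cam("scene");D=cam("side")
s=lambda x,y:(185+(x+.5)/6-.5,170+(y+.5)/6-.5)
d=lambda x,y:(170+(x+.5)/6-.5,140+(y+.5)/6-.5)
print("TCP",cl(r.read_state()["ee_pos"]))
for n,p,z in(("frontL",(457,331),.047),("frontR",(537,362),.047),("jaw -x lower in",(480,333),.01),("pad -x low",(592,393),.012)):print(n,cl(plane(D,*d(*p),z)))
print("label",cl(plane(S,*s(415,299),.047)),"front right lowish",cl(plane(S,*s(335,420),.047)),cl(plane(S,*s(528,248),.047)))
print("jaw +x bottom corners",cl(plane(S,*s(277,565),.01)),cl(plane(S,*s(260,552),.01)),"pad",cl(plane(S,*s(140,487),.012)))
E
```

```text
TCP [-210.5   37.5]
frontL [-48.9  58.3]
frontR [-47.4  12.8]
jaw -x lower in [-9.3 72.3]
pad -x low [-19.5  -1.3]
label [-140.3   37. ] front right lowish [-44.8  59.9] [-209.2   58. ]
jaw +x bottom corners [17.1 74.6] [15.4 63.3] pad [18.3 -6.6]
```

Call:
drive_tool --moves "0.01 0 0 0 1; 0.018 0.0036 0 0 1; 0.018 0.0036 0 0 1; 0.018 0.0036 0 0 1; 0.01 0.002 0 0 1; 0 0 0 0 1"

```text
time: 6.32
ee_pos: [0.5035, 0.0356, 0.0156]
eef_rot: [-0.071, 0.703, 0.072, 0.704]
ft_force: [1.0, 0.9, 0.4]
width: 0.0497
```

Run:
```python
from h import *
from scipy.spatial.transform import Rotation as R
s=r.read_state();M=R.from_quat(s["eef_rot"]).as_matrix()
print(cl(s["ee_pos"]),s["ee_pos"],s["ft_force"],"tool y angle",np.degrees(np.arctan2(M[1,1],M[0,1])))
S=cam("scene");D=cam("side")
crop(S,185,170,315,270,6,"pics/s5.png");crop(D,170,140,300,240,6,"pics/d5.png")
```

```text
[-134.7   35.6] [0.50350812 0.03555383 0.01556741] [1.02820053 0.92993038 0.36289762] tool y angle 101.59779969380862
```

View pics/s5.png

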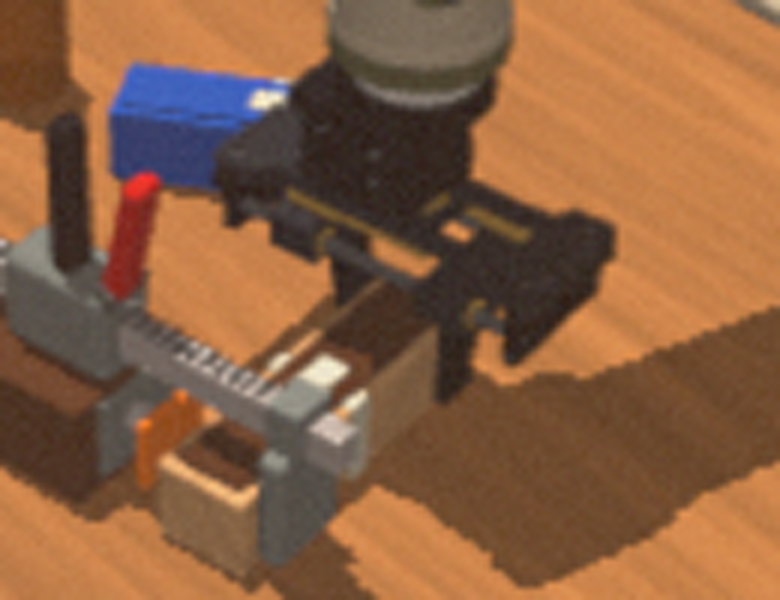

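View pics/d5.png

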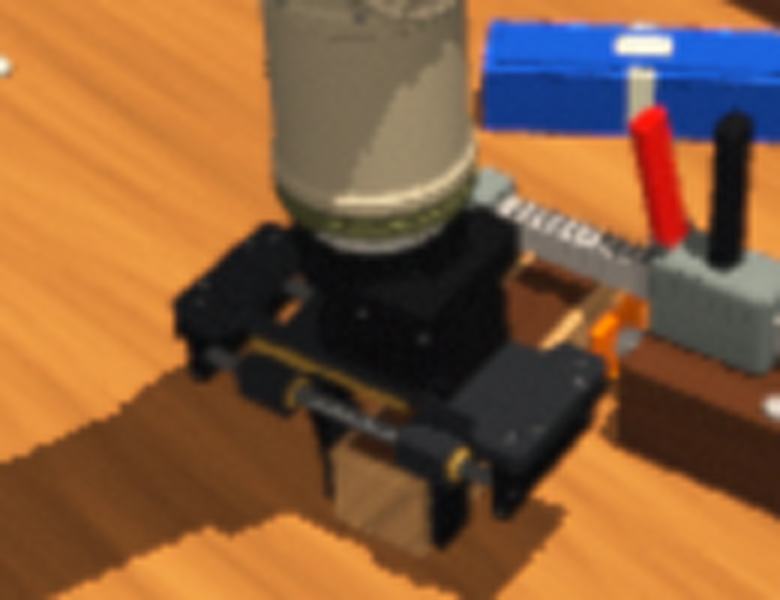

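Run:
```python
from h import *
S=cam("scene")
s=lambda x,y:(185+(x+.5)/6-.5,170+(y+.5)/6-.5)
for n,p,z in(("fl top",(160,460),.047),("fr top",(256,500),.047),("fl bot",(163,535),0),("fr bot",(250,582),0),("jaw in bot +x",(260,555),.01)):print(n,cl(plane(S,*s(*p),z)))
```

```text
fl top [26.8 13.7]
fr top [20.1 64.5]
fl bot [26.8 14.5]
fr bot [25.4 65.5]
jaw in bot +x [16.9 64.5]
```

Call:
drive_tool --moves "0.015 0.003 0 0 1; 0.016 0.0032 0 0 1; 0.016 0.0032 0 0 1; 0.0157 0.0033 0 0 1; 0 0 0 0 1"

```text
time: 7.1
ee_pos: [0.566, 0.0476, 0.0155]
eef_rot: [-0.071, 0.703, 0.071, 0.704]
ft_force: [1.3, 0.5, 2.1]
width: 0.0503
```

Run:
```python
from h import *
s=r.read_state()
print(cl(s["ee_pos"]),s["ee_pos"],s["ft_force"])
S=cam("scene");D=cam("side")
crop(S,165,180,295,280,6,"pics/s6.png");crop(D,190,140,320,240,6,"pics/d6.png")
```

```text
[-71.1  34.9] [0.56596119 0.04757201 0.01553501] [1.33252546 0.52761701 2.13951707]
```

View pics/s6.png

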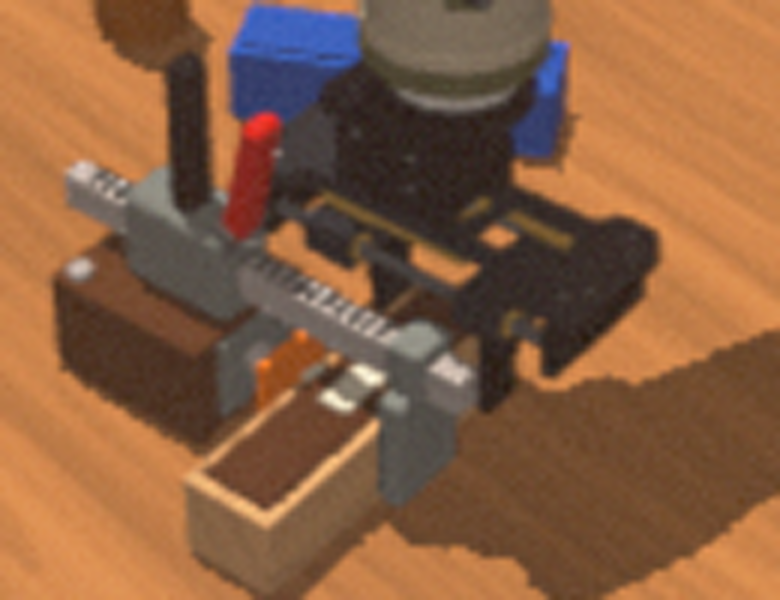

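View pics/d6.png

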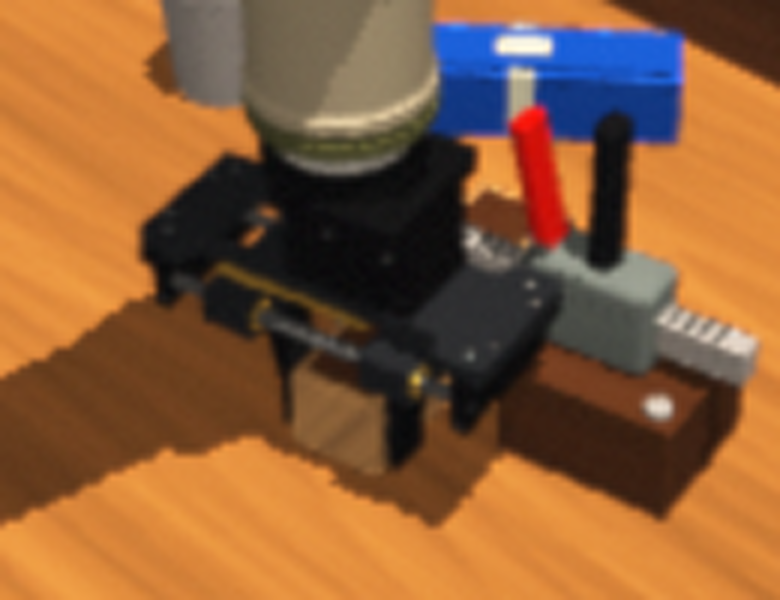

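Run:
```python
from h import *
S=cam("scene")
s=lambda x,y:(165+(x+.5)/6-.5,180+(y+.5)/6-.5)
for n,p,z in(("fl top",(188,480),.047),("fr top",(268,527),.047),("fl bot",(190,547),0),("fr bot",(270,598),0),("jaw in bot +x",(380,493),.01),("label",(352,388),.047),("pad+x low",(258,408),.012)):print(n,cl(plane(S,*s(*p),z)))
```

```text
fl top [91.5 15.3]
fr top [91.5 61.7]
fl bot [88.3 11.3]
fr bot [89.6 59.9]
jaw in bot +x [15.9 63.7]
label [ 0.  34.4]
pad+x low [  9.  -15.8]
```

Call:
drive_tool --moves "0 0 0 0 0; 0 0 0 0 0; 0 0 0 0 0; 0 0 0 0 0; 0 0 0 0 0; 0 0 0 0 0; 0 0 0.03 0 0; 0 0 0.05 0 0; 0 0 0.05 0 0; 0 0 0.05 0 0; 0 0 0.05 0 0; 0 0 0.01 0 0; 0 0 0 0 0"

```text
time: 8.88
ee_pos: [0.5655, 0.0473, 0.2555]
eef_rot: [-0.071, 0.703, 0.071, 0.704]
ft_force: [-0.0, -1.1, 0.5]
width: 0.0869
```

Run:
```python
from h import *
s=r.read_state()
print(cl(s["ee_pos"]),s["ee_pos"],s["ft_force"])
S=cam("scene");D=cam("side")
crop(S,165,180,295,280,6,"pics/s7.png");crop(D,200,140,330,240,6,"pics/d7.png")
```

```text
[-71.6  34.8] [0.56554873 0.04731866 0.25554419] [-0.00717323 -1.1020703   0.49727718]
```

View pics/s7.png

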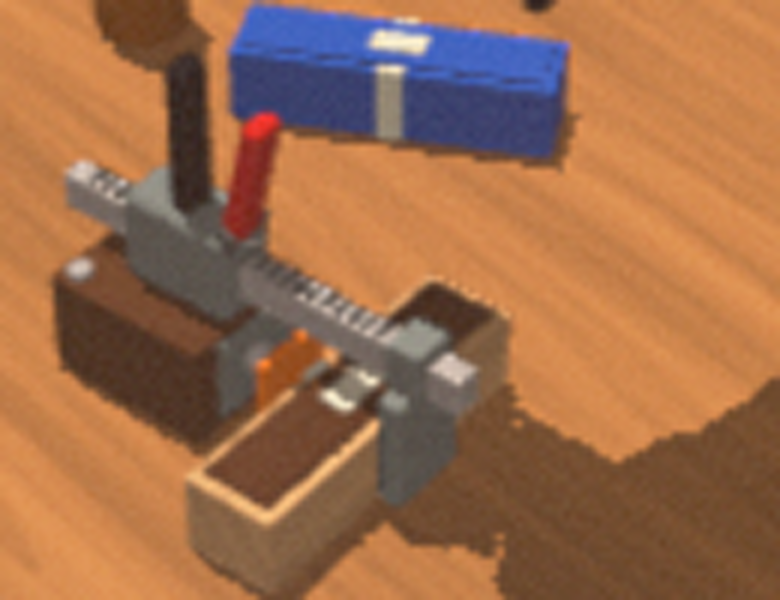

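View pics/d7.png

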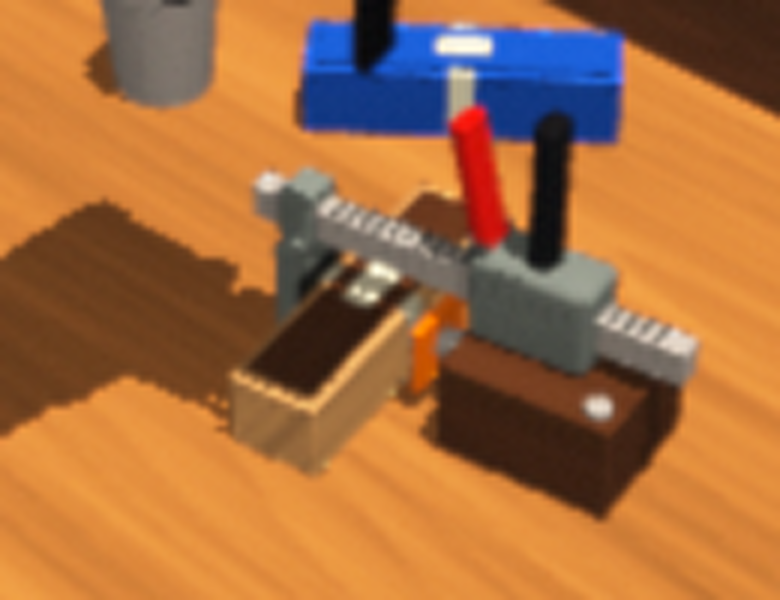

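The box lies flat under the bar, white band straddling it (scene crop (352,388)), clear of pad and jaw. Moving over handle and trigger.

Call:
drive_tool --moves "0.03 -0.022 0 0 0; 0.03 -0.022 0 0 0; 0.0263 -0.021 0 0 0; 0 0 0 0 0; 0 0 0 0 0; 0 0 0 0 0"

```text
time: 9.72
ee_pos: [0.6512, -0.0167, 0.2552]
eef_rot: [-0.071, 0.704, 0.072, 0.703]
ft_force: [0.2, 0.9, 0.7]
width: 0.0866
```

Run:
```python
from h import *
s=r.read_state()
print(cl(s["ee_pos"]),s["ee_pos"],s["ft_force"])
W=cam("wrist");cv2.imwrite("pics/w8.png",W["color"][:,:,::-1])
D=cam("side");crop(D,200,90,330,210,5,"pics/d8.png")
S=cam("scene");crop(S,150,120,280,240,5,"pics/s8.png")
```

```text
[ -0.4 -45. ] [ 0.65120488 -0.01670781  0.2552144 ] [0.18860956 0.9432366  0.72766963]
```

View pics/w8.png

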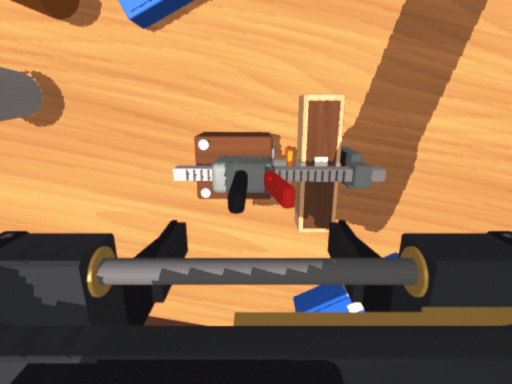

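View pics/d8.png

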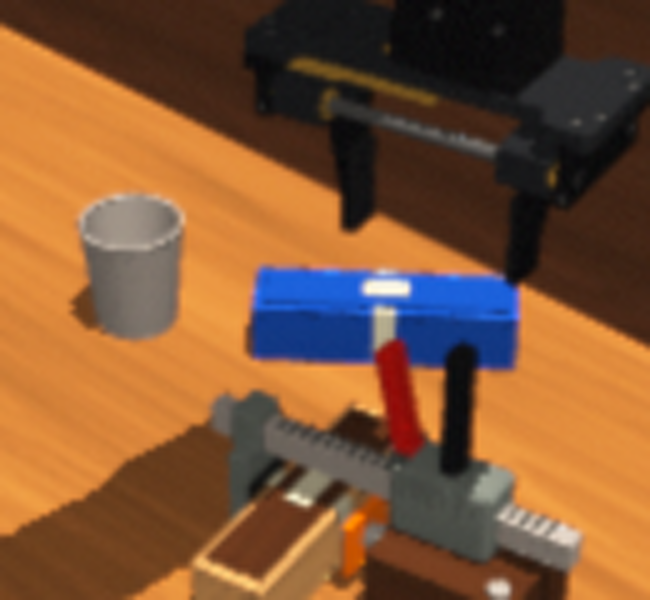

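View pics/s8.png

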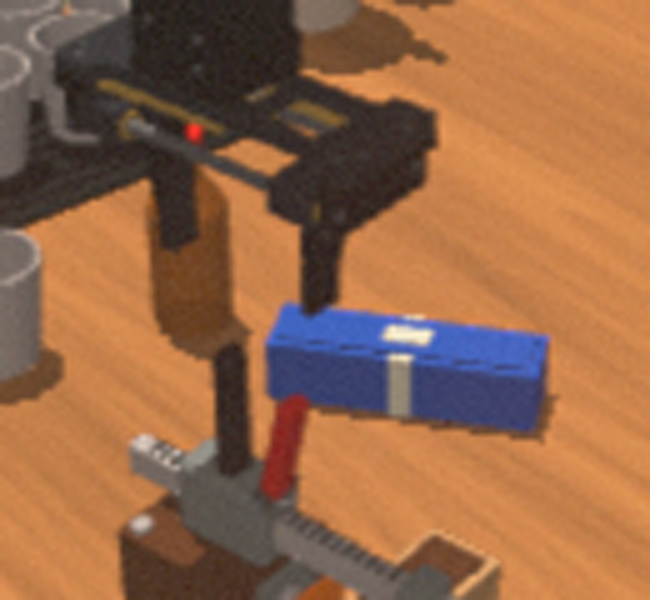

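Call:
drive_tool --moves "0 0 -0.03 0 0; 0 0 -0.03 0 0; 0 0 -0.03 0 0; 0 0 -0.025 0 0; 0 0 0 0 0; 0 0 0 0 0"

```text
time: 10.62
ee_pos: [0.6523, -0.0176, 0.1419]
eef_rot: [-0.071, 0.703, 0.071, 0.704]
ft_force: [0.4, -0.1, 0.7]
width: 0.0871
```

Run:
```python
from h import *
s=r.read_state()
print(cl(s["ee_pos"]),s["ee_pos"],s["ft_force"])
W=cam("wrist");cv2.imwrite("pics/w9.png",W["color"][:,:,::-1])
D=cam("side");crop(D,200,90,330,210,5,"pics/d9.png")
S=cam("scene");crop(S,150,140,280,260,5,"pics/s9.png")
```

```text
[  0.5 -46.2] [ 0.65230543 -0.01763185  0.14189828] [ 0.43725745 -0.10836467  0.70787236]
```

View pics/d9.png

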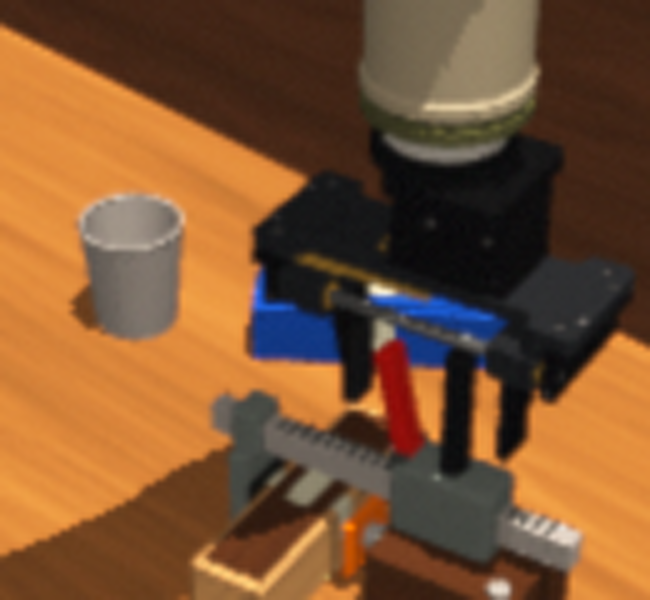

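View pics/s9.png

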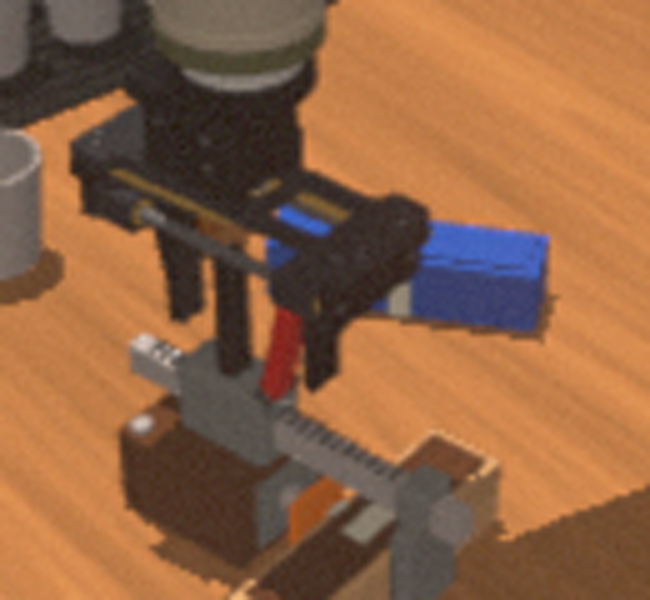

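View pics/w9.png

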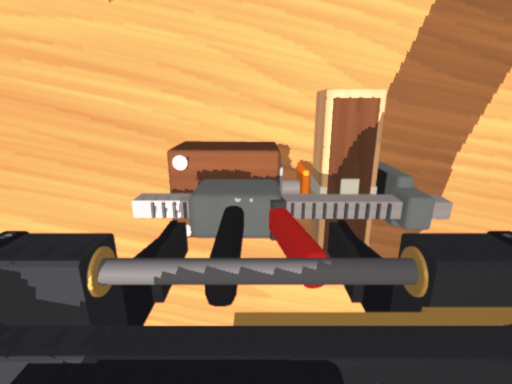

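Call:
drive_tool --moves "0.0005 -0.0025 0 0 1; 0.0005 -0.0025 0 0 1; 0.0005 -0.0023 0 0 1; 0 0 0 0 1; 0 0 0 0 1; 0 0 0 0 1; 0 0 0 0 1" --newtons 25

```text
time: 11.65
ee_pos: [0.6546, -0.0266, 0.1414]
eef_rot: [-0.071, 0.702, 0.07, 0.705]
ft_force: [6.4, -4.3, 0.1]
width: 0.0284
```

Run:
```python
from h import *
s=r.read_state()
print(cl(s["ee_pos"]),s["ee_pos"],s["ft_force"],s["width"])
W=cam("wrist");cv2.imwrite("pics/w10.png",W["color"][:,:,::-1])
D=cam("side");crop(D,200,90,330,210,5,"pics/d10.png")
```

```text
[  1.  -55.4] [ 0.65459791 -0.02658349  0.1413523 ] [ 6.39889617 -4.25201007  0.11470322] 0.028443958163859803
```

View pics/d10.png

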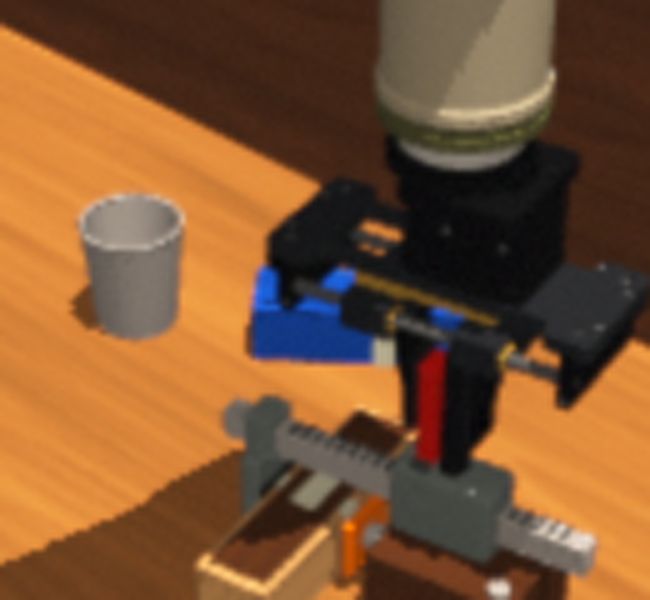

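View pics/w10.png

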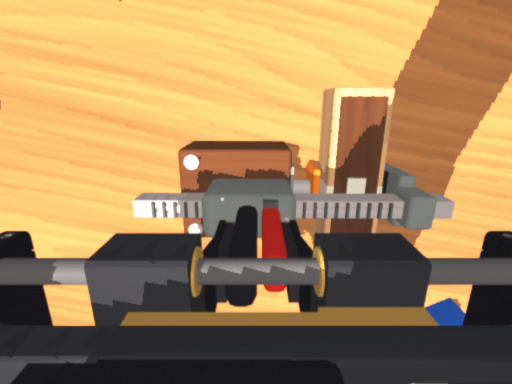

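```bash
cat > mv.py <<'E'
import sys;from h import *
D=cam("side")
P=lambda y,z=.098:proj(D,[*(O+uy*y),z])
k=(P(.07)-P(.06))*5/.01*.001  # crop px per mm
def disp(a,b):
    A=cv2.imread(a);B=cv2.imread(b)
    res=[]
    for (x0,y0,x1,y1) in((238,388,285,450),(545,520,600,570)):
        t=B[y0-0:y1,x0:x1];sr=A[y0-60:min(y1+60,600),x0-100:min(x1+40,650)]
        m=cv2.matchTemplate(sr,t,cv2.TM_CCOEFF_NORMED);_,v,_,l=cv2.minMaxLoc(m)
        d=np.array([100-l[0],60-l[1]]);res.append((round(v,2),d.tolist(),round(float(d@k/(k@k)),1)))
    return res
print("px/mm",k)
for i in range(1,len(sys.argv)-1):print(sys.argv[i+1],disp(sys.argv[i],sys.argv[i+1]), "neg=closing")
E
python3 mv.py pics/d9.png pics/d10.png
```

```text
px/mm [-1.42319079 -0.54962293]
pics/d10.png [(0.99, [13, 4], -8.9), (0.98, [14, 5], -9.7)] neg=closing
```

First pump drew the jaw about 9 mm. Release, then pump again.

Call:
drive_tool --moves "0 0 0 0 0; -0.0007 0.0035 0 0 0; -0.0008 0.0038 0 0 0; 0 0 0 0 0; 0 0 0 0 0; 0 0 0 0 0; 0 0 0 0 0"

```text
time: 12.68
ee_pos: [0.6519, -0.0183, 0.1408]
eef_rot: [-0.071, 0.703, 0.071, 0.704]
ft_force: [0.7, 0.1, -0.1]
width: 0.0849
```

```bash
python3 - <<'E'
from h import *
s=r.read_state()
print(cl(s["ee_pos"]),s["ee_pos"],s["ft_force"],s["width"])
W=cam("wrist");cv2.imwrite("pics/w11.png",W["color"][:,:,::-1])
D=cam("side");crop(D,200,90,330,210,5,"pics/d11.png")
E
python3 mv.py pics/d9.png pics/d10.png pics/d11.png
```

```text
[ -0.  -46.8] [ 0.6518797  -0.01832894  0.14078774] [ 0.74609933  0.12345332 -0.11207455] 0.08488863906125628
px/mm [-1.42319079 -0.54962293]
pics/d10.png [(0.99, [13, 4], -8.9), (0.98, [14, 5], -9.7)] neg=closing
pics/d11.png [(0.97, [-2, 0], 1.2), (1.0, [0, 0], 0.0)] neg=closing
```

View pics/w11.png

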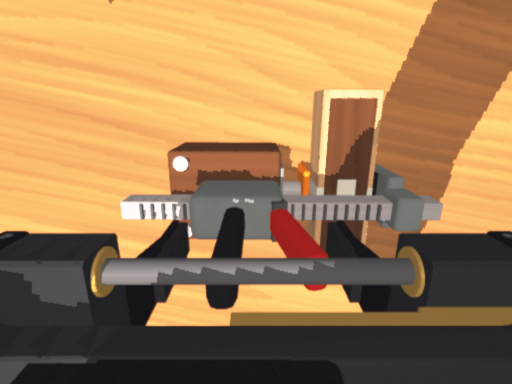

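Call:
drive_tool --moves "0.0006 -0.003 0 0 1; 0.0006 -0.003 0 0 1; 0.0005 -0.0023 0 0 1; 0 0 0 0 1; 0 0 0 0 1; 0 0 0 0 1; 0 0 0 0 1"

```text
time: 13.7
ee_pos: [0.6546, -0.0266, 0.1413]
eef_rot: [-0.071, 0.703, 0.071, 0.705]
ft_force: [4.5, -1.9, 2.1]
width: 0.0279
```

```bash
python3 - <<'E'
from h import *
s=r.read_state()
print(cl(s["ee_pos"]),s["ft_force"],s["width"])
W=cam("wrist");cv2.imwrite("pics/w12.png",W["color"][:,:,::-1])
D=cam("side");crop(D,200,90,330,210,5,"pics/d12.png")
E
python3 mv.py pics/d9.png pics/d12.png;python3 mv.py pics/d10.png pics/d12.png
```

```text
[  1.  -55.4] [ 4.54912538 -1.85336461  2.09701693] 0.02789979802279957
px/mm [-1.42319079 -0.54962293]
pics/d12.png [(0.97, [22, 10], -15.8), (0.95, [27, 10], -18.9)] neg=closing
px/mm [-1.42319079 -0.54962293]
pics/d12.png [(0.97, [9, 5], -6.7), (0.95, [12, 5], -8.5)] neg=closing
```

View pics/d12.png

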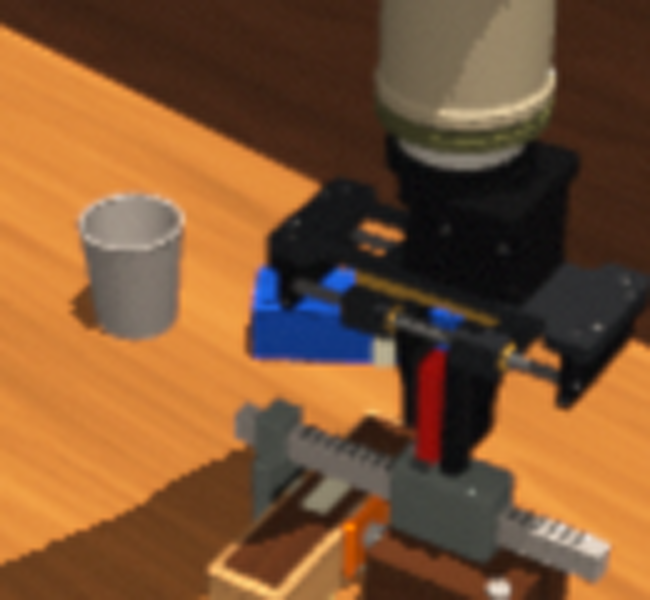

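View pics/w12.png

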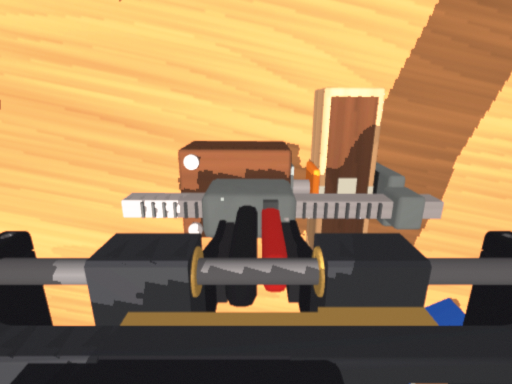

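```bash
cat > org.py <<'E'
import cv2,numpy as np,sys
for f in sys.argv[1:]:
    a=cv2.imread(f);h=cv2.cvtColor(a,cv2.COLOR_BGR2HSV);m=cv2.inRange(h,(6,225,120),(18,255,255))
    if '/w' in f: m[:,:290]=0;m[:,340:]=0;m[:150]=0;m[210:]=0
    else: m[:,:320]=0;m[:,410:]=0;m[:480]=0
    k,l,st,ce=cv2.connectedComponentsWithStats(m)
    if k>1:
        i=1+np.argmax(st[1:,4]);print(f,st[i],ce[i].round(1))
E
python3 org.py pics/w10.png pics/w12.png pics/d9.png pics/d10.png pics/d11.png pics/d12.png
python3 - <<'E'
import cv2,numpy as np
a=[cv2.resize(cv2.imread(f"pics/w{i}.png")[80:240,270:450],None,fx=3,fy=3,interpolation=cv2.INTER_CUBIC)[:, :395] for i in(10,12)]
cv2.imwrite("pics/cmp.png",np.hstack(a))
E
```

```text
pics/d9.png [ 343  499   42   78 1226] [358.9 535.8]
pics/d10.png [ 343  499   41   78 1300] [358.1 536.2]
pics/d11.png [ 343  499   41   78 1289] [357.9 536.5]
pics/d12.png [ 344  500   42   76 1181] [359.2 533.7]
```

View pics/cmp.png

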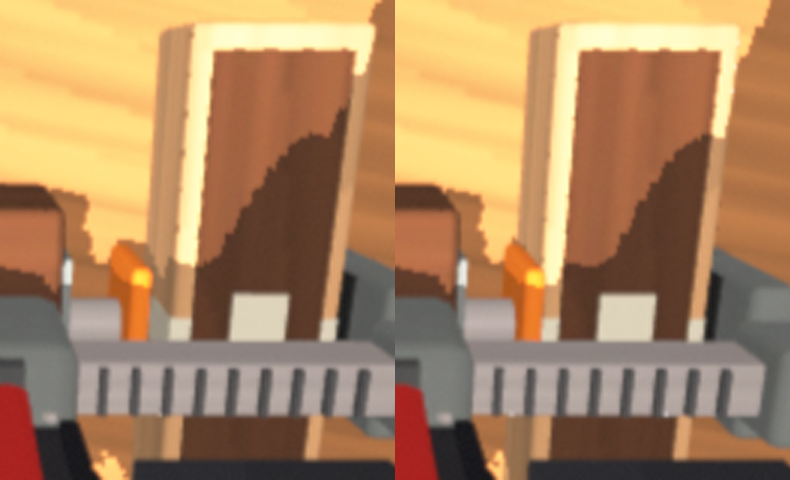

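Pad is still free and the box is about touching both jaws, so the next 8 mm pump should give about half way.

Call:
drive_tool --moves "0 0 0 0 0; -0.0007 0.0035 0 0 0; -0.0008 0.0038 0 0 0; 0 0 0 0 0; 0 0 0 0 0; 0 0 0 0 0; 0 0 0 0 0; 0 0 0 0 0; 0.0006 -0.003 0 0 1; 0.0006 -0.003 0 0 1; 0.0005 -0.0023 0 0 1; 0 0 0 0 1; 0 0 0 0 1; 0 0 0 0 1; 0 0 0 0 1"

```text
time: 15.78
ee_pos: [0.6546, -0.0266, 0.1414]
eef_rot: [-0.071, 0.703, 0.071, 0.704]
ft_force: [2.0, 1.5, 4.2]
width: 0.0284
```

```bash
python3 - <<'E'
from h import *
s=r.read_state()
print(cl(s["ee_pos"]),s["ft_force"],s["width"])
W=cam("wrist");cv2.imwrite("pics/w13.png",W["color"][:,:,::-1])
D=cam("side");crop(D,200,90,330,210,5,"pics/d13.png")
S=cam("scene");crop(S,150,140,280,260,5,"pics/s13.png")
a=[cv2.resize(cv2.imread(f"pics/w{i}.png")[80:240,270:450],None,fx=3,fy=3,interpolation=cv2.INTER_CUBIC)[:, :395] for i in(12,13)]
cv2.imwrite("pics/cmp2.png",np.hstack(a))
E
python3 mv.py pics/d12.png pics/d13.png; python3 org.py pics/d12.png pics/d13.png
```

```text
[  1.  -55.4] [2.04046329 1.47448058 4.21579505] 0.028429576051445613
px/mm [-1.42319079 -0.54962293]
pics/d13.png [(0.99, [10, 5], -7.3), (0.94, [0, 0], 0.0)] neg=closing
pics/d12.png [ 344  500   42   76 1181] [359.2 533.7]
pics/d13.png [355 504  32  77 906] [366.8 539.2]
```

View pics/cmp2.png

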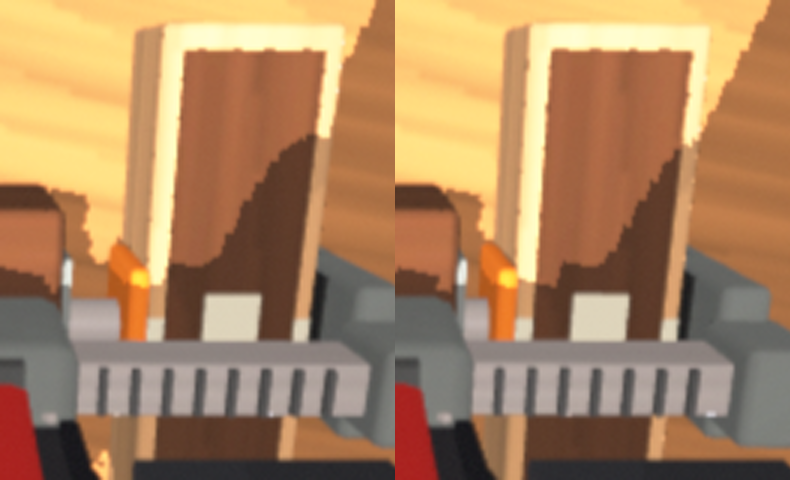

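View pics/d13.png

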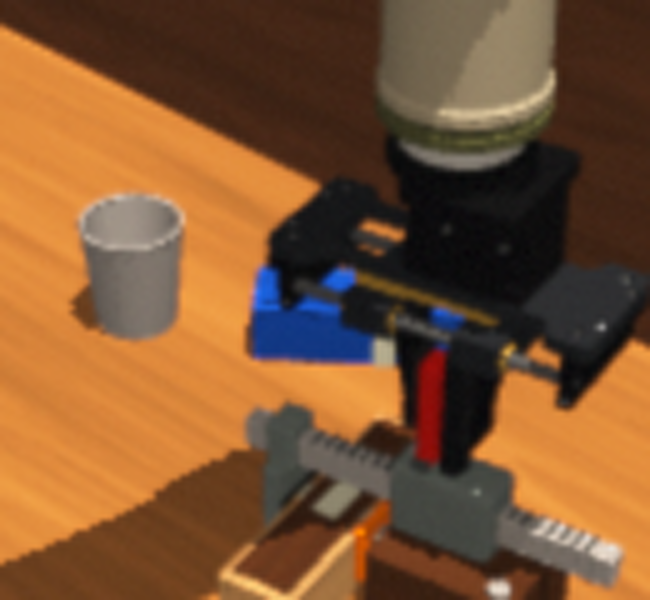

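View pics/s13.png

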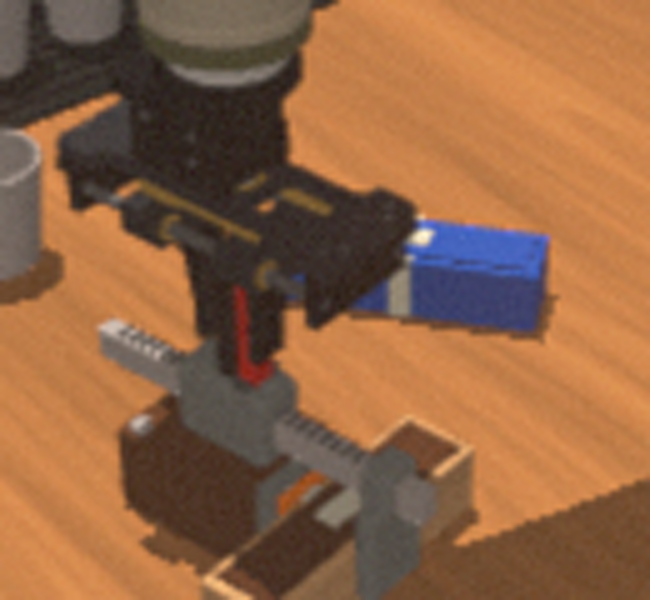

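Call:
drive_tool --moves "0 0 0 0 1; 0 0 0 0 1; 0 0 0 0 1; 0 0 0 0 1"

```text
time: 16.48
ee_pos: [0.6546, -0.0267, 0.1414]
eef_rot: [-0.071, 0.703, 0.071, 0.704]
ft_force: [3.5, 3.1, 6.2]
width: 0.0286
```

```bash
python3 - <<'E'
from h import *
s=r.read_state()
print(cl(s["ee_pos"]),s["ft_force"],s["width"])
D=cam("side");crop(D,200,90,330,210,5,"pics/d14.png")
S=cam("scene");crop(S,150,150,280,285,4,"pics/s14.png")
E
python3 org.py pics/d13.png pics/d14.png
```

```text
[  1.  -55.5] [3.46454881 3.09440719 6.23317291] 0.02862617260593548
pics/d13.png [355 504  32  77 906] [366.8 539.2]
pics/d14.png [355 504  32  77 901] [366.9 539.1]
```

View pics/s14.png

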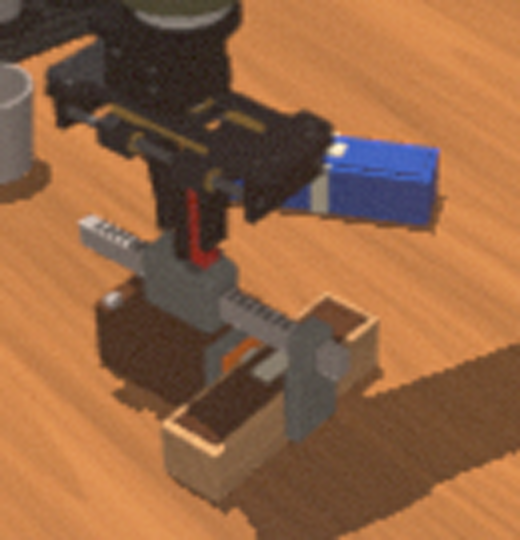

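Run:
```python
from h import *
S=cam("scene")
s=lambda x,y:(150+(x+.5)/4-.5,150+(y+.5)/4-.5)
for p in((165,428),(222,451),(328,297),(379,320)):print(cl(plane(S,*s(*p),.047)))
```

```text
[91.5 -2.6]
[84.2 41.2]
[-83.3  -1.5]
[-85.9  43. ]
```

```bash
python3 -c "
from bench import ticket
print(ticket.close_job())"
```

```text
the job is handed in; nothing more can be done
None
```

I slid the wooden box flat under the bar, let go of it, and pumped the trigger three times. I handed the job in at about 16.6 s with the trigger still squeezed at 25 N; no verdict was reported.

**Last checks:**
- **Box:** its middle is about 2 mm from the bar line, it looks square to within about 2°, and it sits between the pad and the grey jaw.
- **Jaw travel:** roughly 9, 8 and 8 mm over the three pumps.
- **Pad:** about 7.5 mm of its 18 mm, measured from the orange pad's shift in the side and wrist views. It held steady over the last 0.7 s.
- **Trigger:** the fingers are 28.6 mm apart, which matches the trigger being fully home (29 mm). I did not measure the trigger angle directly.
- **Left alone:** I never went near the cups or the sauce bottle, and the fingers stayed clear of the bar and jaw in the pictures I took.

**Disagreements:** the camera views differed by 2–5 mm along the clamp's length, so I judged the pad from its shift rather than its absolute position. In the last comparison, the tracking of the bar's tail end failed and read 0 mm, while the jaw read about 7.3 mm. The jaw's push on the box was not measured directly: 7.5 mm on a 0.5 N/mm spring is about 3.7 N.

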